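# Wedge a rocking bench controller

## Task

The grey controller box rocks because its foot under the yellow bumper is too short. Press the yellow bumper down with the fingertips to feel the box rock, let go, then push the orange wedge along the bench, thin end first, under that short foot until it just fills the gap, without shoving the box away, jacking it up, picking anything up or disturbing the bystanding things. Test by pressing down firmly on the yellow bumper again: the box must now stand level and not rock, and the program finishes while still holding that press.

Things in the scene. Friction and masses are not known exactly. Their poses are not given: they have to be found in the camera images.
- unit: Grey bench controller box, 3 kg, loose. Case 160 (x) x 200 (y) x 75 mm, underside 32 mm, top 107 mm above the bench, on round-nosed rubber feet 28 mm across at x = +-60, y = +-80 mm. Origin on the bench under the middle of the case; own -x is the black front panel (towards the robot), +y the side where the wedge lies, z up. It stands level on three feet; the one at x = -60, y = 80 is too short.
- bumper_top (a point): Centre of the top of the yellow round corner bumper, 36 mm across, 6 mm high, on top of the box straight above the short foot; 113 mm above the bench.
- foot_point (a point): Point on the bench straight below the middle of the short foot (28 mm across; its near edge lies 6 mm inside the case's +y side); axes as the box's. The foot ends 4 to 8 mm above the bench while the box stands level: this differs each time and is not told.
- wedge: Orange plastic wedge flat on the bench, loose, 0.12 kg, 130 mm long, 60 wide. Origin at the centre of its underside; own x points from the thick back (upright face 22 mm high at x = -65 mm) to the thin end (2 mm thick at x = 65); even slope. It slides with about 1 N; once it bears on the foot the push needed rises steeply, and past about 15 N the box is jacked up or shoved. It stays when let go.
- wedge_tip (a point): Middle of the wedge's thin edge, on the bench.
- bumper: The yellow bumper, fixed to the box; origin at the centre of its underside, 107 mm above the bench. About 2 to 3.5 N straight down on it rocks this corner of the box down by 4 to 8 mm until the short foot meets the bench; a quick press meets 5 to 10 N for a moment from the box's inertia before it gives. Let go, it rocks back.
- vial_1: Bystander, to be left alone: small sample vial, black cap, amber filling, 27 mm across, 50 tall. Origin at the centre of its underside.
- vial_2: Bystander, to be left alone: small sample vial, white cap, amber filling, 27 mm across, 50 tall. Origin at the centre of its underside.
- vial_3: Bystander, to be left alone: small empty clear sample vial, black cap, 27 mm across, 50 tall. Origin at the centre of its underside.
- blue_bin: Bystander, to be left alone: open blue plastic parts bin, 87x112x62 mm. Origin at the centre of its underside.
- test_cell: Bystander, to be left alone: bolted steel flow cell, 88x96x92 mm. Origin at the centre of its underside.
- wash_bottle: Bystander, to be left alone: white squeeze bottle with red top and bent spout, 62x94x190 mm. Origin at the centre of its underside.
There are look-alikes about, which are no part of the job. Of the things that look like the wedge, the larger one is meant.

How it is judged:
By the outcome, as a careful person would: the job done as asked, in the order asked, and still so for the second after the job is handed in, while the arm keeps its last pose, push and grip.
It also fails if it takes over 58 s, if anything falls off the work surface, if the arm or the gripper's body presses on something with over 40 N, if the wrist force passes 120 N, or if a joint passes its speed limit or range.

## Robot

A 6-joint arm with a two-finger parallel gripper is mounted at the origin on the work surface; the furniture and walls round the work are solid. World frame = base frame: x ahead of the robot, y to its left, z up, the work surface at z = 0. Lengths are in m, angles in rad, forces in N, time in s.
With the tool pointing down it reaches from about 0.375 to 0.975 m from the base axis. Payload 3.8 kg.
Tool frame: the origin (TCP) lies on the centre line of the jaws, within the pads' length; the fingertips stand 14 mm ahead of it and the grasp point (between the pads) lies 5 mm behind it; z points along the fingers, y is the line along which they close (so a half turn about z gives the same grasp; the last joint's range is limited). The gripper opens to 85 mm and grips with 20 to 120 N. Pads are 22 mm wide; open, the fingers measure 114 mm over their backs; the gripper's body (76 mm by 85 mm) begins 54 mm behind the grasp point. The pads swing forward as they close: fully open they stand 13 mm farther back than shut.
Start: joints at [-1.381, 0.264, 1.604, -0, 1.274, -0.037], TCP at [0.152, -0.658, 0.218] pointing down, gripper open.
Joint ranges: [-2.63, 2.63], [-0.94, 2.18], [0.31, 2.57], [-1.31, 4.45], [0, 2.66], [-2.55, 2.55]. Speed limits (rad/s): [2.57, 2.57, 3.14, 3.14, 3.14, 3.14].

## Interface

Orientations are given as a rotation vector (axis times angle).
In Python, from workcell import bot, eyes, spot_in gives the robot as it stands.
- The arm moves only by the tool carry_out, never from a script. Its argument "series" is text: rows parted by semicolons, each of 4 numbers parted by spaces: the shift along the world's x, y, z in m, then the turn about the world's z in degrees. In form: tx ty tz roll; .... A call has 1 to 20 rows; each row shifts and turns the commanded pose from where the row before left it; what a row does not reach is not made up. A row lasts 1/8 s, in which the tool goes at most 62.5 mm and 10.7 degrees, less where a joint would pass 70% of its speed; a pose out of reach is approached as far as the arm can. A call is refused whole if a number of a shift passes 0.0625 or a number of a turn 10.7, either way. A call with a gripper value outside its range is refused whole. "jaw" is the gripper command: -1 is shut, 1 is fully open, values between are in proportion, set as the call begins (left out, the last holds). The fingers move at their own pace and stop on an object; "grip_force" is the grip in N (left out, the last holds). Time passes only in rows, so rows that do not move let the fingers close. It gives the time, the measured TCP pose, the force, the opening and the grip force at its end, in the units of the state.
- bot.read_state(): the state, without advancing time (a new reading comes with each control period).
- eyes.read_camera(name): name is "side" or "top" or "wrist"; returns (picture, depth): 400x640x3 uint8, blue, green, red; 400x640 float32, m along the optical axis (not along the pixel's ray), 0 where there is no reading.
- eyes.get_calibration(name): a dict with "K" (3x3 intrinsics, pixels), "position" and "rotation" of the camera in the world; the wrist camera has in their place "T_tool_cam" (4x4, takes a point from camera to tool coordinates, whose origin is the TCP and whose axes are the flange's). Camera axes: x right, y down, z forward; pixel columns grow to the right and rows downward; lengths in m; the calibration is good to about 2 mm. A picture is of the moment at which its call begins: read the wrist's pose just before it. get_calibration takes no time and is no camera call.
- bot.finish_job(): hands the job in; it is judged then, once.
Trained networks look in the newest picture that a camera, given by its name, has taken for a name from the list of things; names that differ only in an ending like _2 or _b are one class to them, and where a whole thing is asked for, a point or a joint stands for the part that bears it (a point fixed in the world has none). Each returns a list of dicts, best first, with "score" (0 to 1); they miss things now and then, are a little off and sometimes report something else, mostly with a low value. They report only what shows in the picture. A call takes as long as a camera call. They do not tell look-alikes from the thing itself.
- spot_in(camera, target): "rect" ([centre column, centre row, width, height] in pixels, round what is visible of it).
The state is a dict: "time": time; "q": joint angles; "joint_vel": joint speeds; "joint_torque": joint torques, N m; "tool_pos": TCP position; "tcp_rot": TCP orientation; "wrist_force": force on the tool from outside, world axes, zero at the start; "torque": the same for the moment, N m; "width": opening from 0.0 (shut) to 1.0 (fully open); "grip_force": force on a finger pad.
Only numpy, scipy, OpenCV 4.12 (cv2) and the standard library are available. Lean on these libraries where they do the work, as an engineer would, in place of code of your own. Each camera call takes 0.05 s, during which the arm holds its last target. There are 200 camera calls.

## Working session

There is one attempt and no reset: what is moved stays moved. The work goes in short steps, Python scripts to look and compute and a tool call to move; the robot and the scene stay as the last step left them, time stands still between calls to the robot, and variables do not carry over. Pictures are saved under pics/ and viewed, at most 10 in all, crops included, and the job is handed in when it is done.

Besides the shell and the picture viewer there is one more tool, called after "Request:" as name(argument=value, ...) on one line, values as JSON. carry_out: Moves the arm, as the interface text tells. Its arguments: {"type":"object","properties":{"series":{"type":"string"},"jaw":{"type":"number"},"grip_force":{"type":"number"}},"required":["series"]}

```bash
mkdir -p pics; cat > h.py <<'E'
import numpy as np,cv2
from workcell import bot,eyes,spot_in
from scipy.spatial.transform import Rotation as R
def cal(n,st=None):
    c=eyes.get_calibration(n);K=np.array(c["K"])
    if n=="wrist":
        T=np.eye(4);T[:3,:3]=R.from_rotvec(st["tcp_rot"]).as_matrix();T[:3,3]=st["tool_pos"]
        T=T@np.array(c["T_tool_cam"]);return K,T[:3,:3],T[:3,3]
    return K,np.array(c["rotation"]).reshape(3,3),np.array(c["position"])
def shot(n):
    st=bot.read_state();p,d=eyes.read_camera(n);return p,d,cal(n,st)
def cloud(d,C):
    K,Rm,t=C;v,u=np.indices(d.shape)
    P=np.stack([(u-K[0,2])/K[0,0]*d,(v-K[1,2])/K[1,1]*d,d],-1)@Rm.T+t
    P[d==0]=np.nan;return P
E
python3 - <<'E'
from h import *
for n in("top","side"):
    p,d,C=shot(n);cv2.imwrite(f"pics/{n}0.png",p);np.savez(f"{n}0.npz",p=p,P=cloud(d,C))
    for t in("unit","bumper","wedge","vial_1","blue_bin","test_cell","wash_bottle"):
        print(n,t,[(np.round(r["rect"]).astype(int).tolist(),round(r["score"],2)) for r in spot_in(n,t)])
print(bot.read_state())
E
```

```text
Traceback (most recent call last):
  File "h.py", line 11, in shot
    st=bot.read_state();p,d=eyes.read_camera(n);return p,d,cal(n,st)
                                                           ~~~^^^^^^
  File "h.py", line 9, in cal
    return K,np.array(c["rotation"]).reshape(3,3),np.array(c["position"])
             ~~~~~~~~~~~~~~~~~~~~~~~~~~~~~~~^^^^^
ValueError: cannot reshape array of size 3 into shape (3,3)
```

Rotation is a rotation vector.

```bash
sed -i 's/np.array(c\["rotation"\]).reshape(3,3)/R.from_rotvec(c["rotation"]).as_matrix()/' h.py
python3 - <<'E'
from h import *
for n in("top","side"):
    p,d,C=shot(n);cv2.imwrite(f"pics/{n}0.png",p);np.savez(f"{n}0.npz",p=p,P=cloud(d,C))
    for t in("unit","bumper","wedge","vial_1","blue_bin","test_cell","wash_bottle"):
        print(n,t,[(np.round(r["rect"]).astype(int).tolist(),round(r["score"],2)) for r in spot_in(n,t)])
print(bot.read_state())
E
```

```text
top unit [([391, 179, 80, 70], 0.96)]
top bumper [([363, 191, 9, 14], 0.48)]
top wedge [([314, 181, 44, 22], 0.78), ([257, 173, 32, 24], 0.7)]
top vial_1 [([229, 238, 11, 4], 0.64), ([233, 249, 9, 7], 0.58)]
top blue_bin [([209, 151, 40, 39], 0.7)]
top test_cell [([203, 199, 39, 28], 0.83)]
top wash_bottle [([423, 240, 44, 23], 0.96)]
side unit [([234, 256, 108, 100], 0.7)]
side bumper [([264, 213, 18, 10], 0.62)]
side wedge [([330, 241, 62, 33], 0.79), ([395, 226, 42, 10], 0.75)]
side vial_1 [([376, 167, 9, 6], 0.62), ([363, 174, 6, 17], 0.6), ([376, 181, 13, 17], 0.44)]
side blue_bin [([458, 218, 57, 44], 0.88)]
side test_cell [([420, 186, 45, 42], 0.9)]
side wash_bottle [([168, 205, 54, 74], 0.89), ([377, 169, 10, 6], 0.59)]
{'time': 0.85, 'q': array([-1.38089941e+00,  2.63860488e-01,  1.60400951e+00, -1.11753499e-05,
        1.27365770e+00, -3.68839782e-02]), 'joint_vel': array([-8.73868197e-05,  1.39298767e-03,  5.99395640e-04,  4.63201752e-04,
       -2.44351294e-03,  2.38071263e-03]), 'joint_torque': array([-1.52555112e-03, -5.15018320e+01, -3.67719769e+01, -1.23059899e-04,
        5.84530735e-04,  1.52063365e-05]), 'tool_pos': array([ 0.1517745 , -0.65772165,  0.21840123]), 'tcp_rot': array([ 3.12135220e+00,  3.55461420e-01, -8.93793214e-06]), 'wrist_force': array([-0.58260753, -1.18952241, -1.20973957]), 'torque': array([-0.00905401,  0.0099218 ,  0.014472  ]), 'grip_force': 0.0, 'width': 1.0003205930786534}
```

View pics/top0.png

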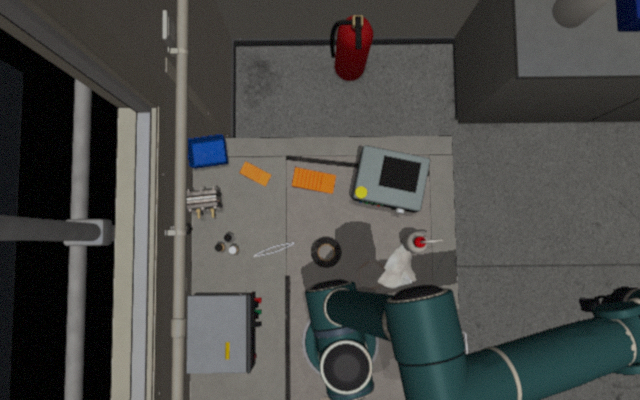

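View pics/side0.png

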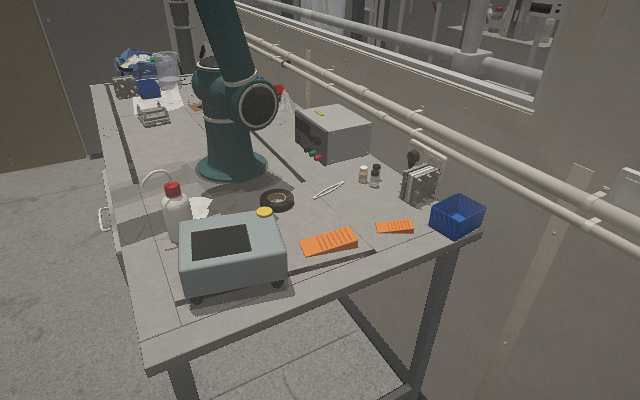

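Wedge look-alikes: the large orange one at top (314,181) / side (330,241), and a small one at top (257,173) / side (395,226). I choose the large one. Yellow things: the bumper at top (362,191) on the grey box, and a yellow mark on another box at (228,350).

```bash
python3 - <<'E'
from h import *
def stat(n,m,P,lab):
    Q=P[m];Q=Q[~np.isnan(Q[:,0])]
    r=cv2.minAreaRect(Q[:,:2].astype(np.float32)*1000)
    print(n,lab,len(Q),"mean",np.round(Q.mean(0),4),"zmin/max",np.round(np.percentile(Q[:,2],[2,98]),4),"rect",np.round(r[0],1),np.round(r[1],1),round(r[2],1));print(np.round(cv2.boxPoints(r)).tolist())
    return Q
for n,bw,bb in(("top",(314,181,50,30),(362,191,18,18)),("side",(330,241,66,36),(264,213,22,14))):
    z=np.load(n+"0.npz");p,P=z["p"],z["P"];hsv=cv2.cvtColor(p,cv2.COLOR_BGR2HSV)
    def box(b):
        m=np.zeros(p.shape[:2],bool);m[b[1]-b[3]//2:b[1]+b[3]//2,b[0]-b[2]//2:b[0]+b[2]//2]=1;return m
    org=cv2.inRange(hsv,(5,120,80),(20,255,255))>0
    yel=cv2.inRange(hsv,(22,120,80),(35,255,255))>0
    Q=stat(n,org&box(bw),P,"wedge")
    A=np.c_[Q[:,:2],np.ones(len(Q))];c=np.linalg.lstsq(A,Q[:,2],rcond=None)[0];print("slope",c[:2], "downhill deg",np.degrees(np.arctan2(-c[1],-c[0])))
    stat(n,yel&box(bb),P,"bumper")
    big=box((391,179,90,80)) if n=="top" else box((234,256,120,110))
    stat(n,big&(abs(P[...,2]-0.107)<0.004),P,"casetop")
    if n=="top":
        for l,b in(("vials",(229,243,30,26)),("small",(257,173,34,26)),("bin",(209,151,44,40)),("bottle",(423,240,50,26)),("ring",(326,251,36,36)),("pen?",(273,249,46,20))):
            stat(n,box(b)&(P[...,2]>0.006),P,l)
p=cv2.imread("pics/top0.png")[125:275,180:460];cv2.imwrite("pics/crop0.png",cv2.resize(p,None,fx=2.85,fy=2.85,interpolation=cv2.INTER_CUBIC))
E
```

```text
top wedge 832 mean [0.4885 0.0756 0.0119] zmin/max [-0.0025  0.026 ] rect [489.5  75.4] [132.2  60.7] 78.8
[[447.0, 17.0], [506.0, 5.0], [532.0, 134.0], [473.0, 146.0]]
slope [0.05039779 0.14273379] downhill deg -109.44758778531639
top bumper 116 mean [ 0.4406 -0.061   0.1123] zmin/max [0.1036 0.1198] rect [439.5 -61. ] [31.9 31.4] 89.5
[[424.0, -77.0], [455.0, -77.0], [455.0, -45.0], [424.0, -45.0]]
top casetop 2770 mean [ 0.483  -0.155   0.1068] zmin/max [0.1032 0.1107] rect [ 482.6 -152.5] [199.5 160.1] 77.8
[[383.0, -233.0], [540.0, -267.0], [582.0, -72.0], [425.0, -38.0]]
top vials 268 mean [0.2939 0.3342 0.0382] zmin/max [0.0063 0.0566] rect [297.5 336.1] [86.7 73.2] 89.3
[[260.0, 293.0], [334.0, 292.0], [335.0, 379.0], [261.0, 380.0]]
top small 297 mean [0.5178 0.2646 0.0112] zmin/max [0.0062 0.0208] rect [512.2 253. ] [99.1 79.1] 85.2
[[469.0, 207.0], [548.0, 200.0], [556.0, 299.0], [477.0, 306.0]]
top bin 663 mean [0.5808 0.4035 0.0357] zmin/max [0.0062 0.1544] rect [574.5 402.9] [103.1 130.1] 0.3
[[523.0, 468.0], [523.0, 338.0], [626.0, 338.0], [626.0, 468.0]]
top bottle 58
[... 388 characters left out ...]
6  0.0146] rect [279.5 204.1] [134.7  57.9] 89.5
[[250.0, 137.0], [308.0, 137.0], [309.0, 271.0], [251.0, 272.0]]
side wedge 1084 mean [0.4992 0.0752 0.0098] zmin/max [0.     0.0206] rect [494.4  74. ] [129.6  62.4] 78.2
[[451.0, 17.0], [512.0, 4.0], [538.0, 131.0], [477.0, 144.0]]
slope [-0.04820407  0.14722007] downhill deg -71.87006844265365
side bumper 125 mean [ 0.4444 -0.0618  0.1093] zmin/max [0.1066 0.1124] rect [374.7 -29.6] [ 32.4 189.2] 65.0
[[282.0, -4.0], [454.0, -84.0], [467.0, -55.0], [296.0, 25.0]]
side casetop 4805 mean [ 0.4937 -0.1594  0.1057] zmin/max [0.1036 0.1082] rect [ 449.8 -149. ] [204.3 235.8] 78.8
[[314.0, -226.0], [546.0, -272.0], [585.0, -72.0], [354.0, -26.0]]
```

View pics/crop0.png

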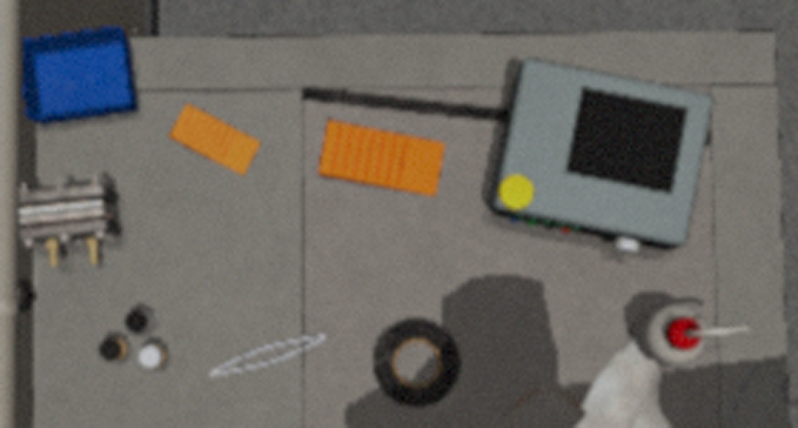

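The crop confirms it: the large ribbed orange wedge at crop (380,158) lies beside the box, and the yellow bumper is at crop (515,192). The bumper and foot are at about (0.441,-0.061), the box's yaw is about -12°, and the wedge is about 20 mm off to the box's +x. First I press the bumper.

Request:
carry_out(series="0 0 0.06 0; 0.0263 0.0543 0 5.9; 0.0263 0.0543 0 5.9; 0.0263 0.0543 0 5.9; 0.0263 0.0543 0 5.9; 0.0263 0.0543 0 5.9; 0.0263 0.0543 0 5.9; 0.0263 0.0543 0 5.9; 0.0263 0.0543 0 5.9; 0.0263 0.0543 0 5.9; 0.0263 0.0543 0 5.9; 0.0263 0.0543 0 5.9; 0 0 -0.06 0; 0 0 -0.06 0; 0 0 -0.01 0; 0 0 0 0; 0 0 0 0", jaw=-1, grip_force=20)

```text
time: 2.98
tool_pos: [0.4434, -0.0612, 0.1514]
tcp_rot: [2.441, 1.971, 0.005]
wrist_force: [0.3, 0.7, -0.3]
width: -0.003
grip_force: 0.0
```

Request:
carry_out(series="0 0 -0.01 0; 0 0 -0.01 0; 0 0 -0.002 0; 0 0 -0.001 0; 0 0 -0.001 0; 0 0 0 0; 0 0 0 0")

```text
time: 3.85
tool_pos: [0.4412, -0.0604, 0.1245]
tcp_rot: [2.443, 1.975, 0.0]
wrist_force: [-0.2, 0.6, 0.2]
width: 0.001
grip_force: 0.0
```

Request:
carry_out(series="0 0 -0.001 0; 0 0 0 0")

```text
time: 4.1
tool_pos: [0.441, -0.0604, 0.1233]
tcp_rot: [-2.443, -1.975, 0.0]
wrist_force: [0.1, 0.6, 0.2]
width: 0.0
grip_force: 0.0
```

Request:
carry_out(series="0 0 -0.001 0; 0 0 0 0")

```text
time: 4.35
tool_pos: [0.441, -0.0604, 0.1222]
tcp_rot: [-2.443, -1.975, 0.0]
wrist_force: [-0.0, 0.1, 0.2]
width: -0.0
grip_force: 0.0
```

Request:
carry_out(series="0 0 -0.001 0; 0 0 0 0")

```text
time: 4.6
tool_pos: [0.441, -0.0604, 0.1213]
tcp_rot: [-2.443, -1.975, 0.0]
wrist_force: [-1.0, 0.4, -0.5]
width: -0.001
grip_force: 0.0
```

Request:
carry_out(series="0 0 -0.001 0; 0 0 0 0")

```text
time: 4.85
tool_pos: [0.441, -0.0604, 0.1203]
tcp_rot: [-2.443, -1.975, 0.0]
wrist_force: [-0.6, -0.3, 0.3]
width: -0.0
grip_force: 0.0
```

Request:
carry_out(series="0 0 -0.001 0; 0 0 0 0")

```text
time: 5.1
tool_pos: [0.441, -0.0604, 0.1193]
tcp_rot: [-2.443, -1.975, 0.0]
wrist_force: [0.5, -0.4, -0.1]
width: 0.001
grip_force: 0.0
```

Request:
carry_out(series="0 0 -0.001 0; 0 0 0 0")

```text
time: 5.35
tool_pos: [0.441, -0.0604, 0.1183]
tcp_rot: [-2.443, -1.975, 0.0]
wrist_force: [-0.4, 0.0, -0.1]
width: 0.002
grip_force: 0.0
```

```bash
python3 - <<'E'
from h import *
p,d,C=shot("side");P=cloud(d,C);cv2.imwrite("pics/s1.png",cv2.resize(p[120:320,150:410],None,fx=3,fy=3,interpolation=cv2.INTER_CUBIC)[:600,:780])
hsv=cv2.cvtColor(p,cv2.COLOR_BGR2HSV);m=cv2.inRange(hsv,(22,120,80),(35,255,255))>0;m[:195]=0;m[235:]=0;m[:,:245]=0;m[:,285:]=0
print(m.sum(),np.nanmedian(P[m],0))
E
```

```text
86 [ 0.44980835 -0.06416906  0.11078603]
```

View pics/s1.png

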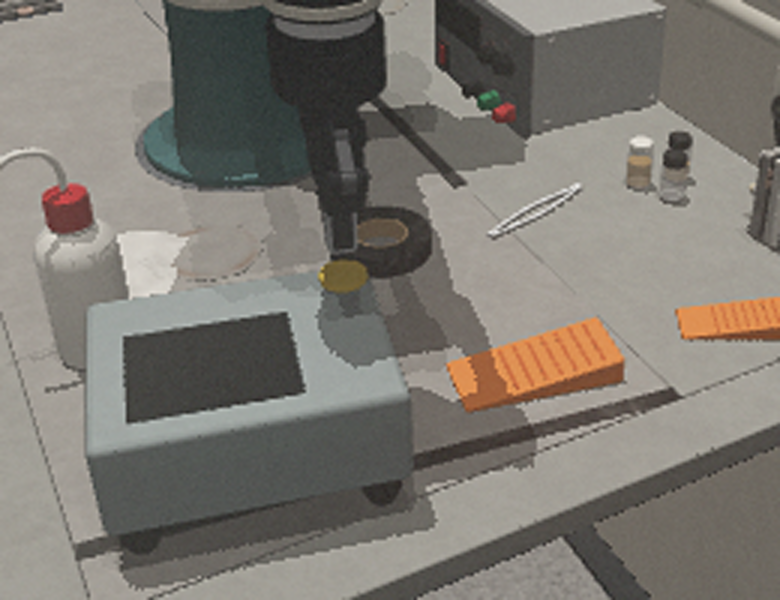

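The fingertip ends at crop (343,252), just above or behind the bumper at (343,275). I'll measure its 3D position.

```bash
python3 - <<'E'
from h import *
p,d,C=shot("side");P=cloud(d,C)
for r in range(194,218,1): print(r,p[r,264].tolist(),np.round(P[r,264],4))
st=bot.read_state();print(st["tool_pos"],R.from_rotvec(st["tcp_rot"]).as_matrix().round(3))
E
```

```text
194 [49, 52, 55] [ 0.4521 -0.0612  0.157 ]
195 [46, 49, 50] [ 0.4538 -0.062   0.1557]
196 [51, 51, 52] [ 0.4507 -0.061   0.1512]
197 [48, 51, 51] [ 0.4553 -0.0628  0.1518]
198 [49, 50, 52] [ 0.4549 -0.0628  0.1491]
199 [46, 51, 52] [ 0.4494 -0.061   0.1429]
200 [45, 47, 52] [ 0.4542 -0.0629  0.1437]
201 [50, 51, 53] [ 0.4544 -0.0632  0.1414]
202 [46, 48, 49] [ 0.4541 -0.0632  0.1387]
203 [77, 79, 82] [ 0.449  -0.0615  0.1326]
204 [65, 66, 71] [ 0.2852 -0.0022  0.0154]
205 [44, 43, 44] [ 0.2891 -0.0038  0.015 ]
206 [52, 69, 76] [ 0.4285 -0.0546  0.1105]
207 [52, 94, 109] [ 0.4293 -0.0551  0.1085]
208 [50, 89, 106] [ 0.4367 -0.0579  0.1111]
209 [56, 95, 110] [ 0.4391 -0.059   0.1102]
210 [51, 90, 105] [ 0.4426 -0.0604  0.1102]
211 [55, 95, 109] [ 0.4472 -0.0622  0.1109]
212 [57, 96, 111] [ 0.45   -0.0634  0.1104]
213 [57, 96, 109] [ 0.4567 -0.066   0.1127]
214 [56, 95, 110] [ 0.4559 -0.0659  0.1096]
215 [51, 94, 110] [ 0.4598 -0.0675  0.1099]
216 [55, 98, 115] [ 0.4631 -0.0688  0.1098]
217 [58, 85, 89] [ 0.4588 -0.0675  0.104 ]
[ 0.44108193 -0.06040657  0.11838776] [[ 0.21   0.978  0.   ]
 [ 0.978 -0.21  -0.   ]
 [-0.     0.    -1.   ]]
```

Request:
carry_out(series="0 0 -0.003 0; 0 0 -0.002 0; 0 0 0 0")

```text
time: 5.82
tool_pos: [0.4408, -0.0604, 0.113]
tcp_rot: [-2.443, -1.975, 0.001]
wrist_force: [-0.4, -0.6, 0.1]
width: -0.001
grip_force: 0.0
```

Request:
carry_out(series="0 0 -0.003 0; 0 0 -0.002 0; 0 0 0 0")

```text
time: 6.2
tool_pos: [0.4408, -0.0604, 0.1081]
tcp_rot: [-2.443, -1.975, 0.001]
wrist_force: [-0.9, -1.0, -0.5]
width: -0.001
grip_force: 0.0
```

Request:
carry_out(series="0 0 -0.002 0; 0 0 0 0")

```text
time: 6.45
tool_pos: [0.441, -0.0604, 0.1062]
tcp_rot: [-2.443, -1.975, 0.0]
wrist_force: [0.0, -0.3, 0.9]
width: 0.001
grip_force: 0.0
```

Request:
carry_out(series="0 0 -0.002 0; 0 0 0 0")

```text
time: 6.7
tool_pos: [0.4409, -0.0604, 0.1042]
tcp_rot: [-2.443, -1.975, 0.0]
wrist_force: [0.3, -0.4, -0.7]
width: -0.0
grip_force: 0.0
```

Request:
carry_out(series="0 0 -0.002 0; 0 0 0 0")

```text
time: 6.95
tool_pos: [0.4409, -0.0604, 0.1022]
tcp_rot: [-2.443, -1.975, 0.0]
wrist_force: [-0.5, -0.3, 0.6]
width: -0.006
grip_force: 0.0
```

Request:
carry_out(series="0 0 -0.001 0; 0 0 0 0")

```text
time: 7.2
tool_pos: [0.441, -0.0604, 0.1013]
tcp_rot: [-2.443, -1.975, 0.0]
wrist_force: [0.8, 0.6, 0.0]
width: 0.001
grip_force: 0.0
```

Request:
carry_out(series="0 0 -0.001 0; 0 0 0 0")

```text
time: 7.45
tool_pos: [0.441, -0.0604, 0.1003]
tcp_rot: [-2.443, -1.975, 0.0]
wrist_force: [0.3, -0.5, 0.2]
width: 0.0
grip_force: 0.0
```

Request:
carry_out(series="0 0 -0.001 0; 0 0 0 0")

```text
time: 7.7
tool_pos: [0.4412, -0.0604, 0.0994]
tcp_rot: [2.443, 1.975, 0.0]
wrist_force: [-0.2, 0.6, -0.1]
width: 0.002
grip_force: 0.1
```

Request:
carry_out(series="0 0 -0.001 0; 0 0 0 0")

```text
time: 7.95
tool_pos: [0.4409, -0.06, 0.0988]
tcp_rot: [-2.443, -1.974, 0.0]
wrist_force: [-2.5, 2.0, 4.9]
width: 0.001
grip_force: 2.7
```

Request:
carry_out(series="0 0 -0.001 0; 0 0 0 0")

```text
time: 8.2
tool_pos: [0.4405, -0.0595, 0.0981]
tcp_rot: [-2.442, -1.973, 0.0]
wrist_force: [-5.4, 4.6, 8.9]
width: 0.004
grip_force: 4.4
```

The fingertips hold the bumper's top by friction while the rocking carries it outward, which explains the side force. I'll follow that arc.

Request:
carry_out(series="-0.0012 0.0014 0 0; 0 0 0 0")

```text
time: 8.45
tool_pos: [0.44, -0.0589, 0.0977]
tcp_rot: [2.443, 1.975, 0.0]
wrist_force: [-2.1, 0.6, 3.5]
width: 0.0
grip_force: 1.9
```

Request:
carry_out(series="-0.0008 0.0009 -0.001 0; 0 0 0 0")

```text
time: 8.7
tool_pos: [0.4389, -0.0578, 0.0963]
tcp_rot: [-2.443, -1.974, -0.0]
wrist_force: [-1.5, 2.1, 3.3]
width: 0.001
grip_force: 2.1
```

Request:
carry_out(series="-0.0008 0.0009 -0.001 0; 0 0 0 0")

```text
time: 8.95
tool_pos: [0.4382, -0.057, 0.0953]
tcp_rot: [-2.443, -1.974, -0.0]
wrist_force: [-1.5, 2.1, 4.2]
width: -0.004
grip_force: 2.1
```

Request:
carry_out(series="-0.0008 0.0009 -0.001 0; 0 0 0 0")

```text
time: 9.2
tool_pos: [0.4374, -0.0561, 0.0942]
tcp_rot: [-2.443, -1.975, -0.0]
wrist_force: [-1.0, 3.2, 2.8]
width: -0.0
grip_force: 1.9
```

Request:
carry_out(series="-0.0008 0.0009 -0.001 0; 0 0 0 0")

```text
time: 9.45
tool_pos: [0.4366, -0.0553, 0.0932]
tcp_rot: [-2.443, -1.975, -0.0]
wrist_force: [-0.2, 1.6, 2.9]
width: -0.0
grip_force: 1.5
```

Request:
carry_out(series="-0.0008 0.0009 -0.001 0; 0 0 0 0")

```text
time: 9.7
tool_pos: [0.436, -0.0546, 0.0923]
tcp_rot: [2.443, 1.975, 0.0]
wrist_force: [-0.4, 1.8, 2.3]
width: 0.0
grip_force: 1.2
```

Request:
carry_out(series="-0.0004 0.0005 -0.001 0; 0 0 0 0")

```text
time: 9.95
tool_pos: [0.436, -0.0544, 0.092]
tcp_rot: [2.442, 1.974, 0.0]
wrist_force: [-0.7, 0.3, 6.1]
width: -0.001
grip_force: 3.1
```

Request:
carry_out(series="0 0 -0.001 0; 0 0 0 0")

```text
time: 10.2
tool_pos: [0.436, -0.0543, 0.0918]
tcp_rot: [2.443, 1.974, 0.0]
wrist_force: [-3.4, 0.3, 11.2]
width: 0.003
grip_force: 6.1
```

Felt: the box rocks about 7 mm at about 3 N, then stops hard. I let go by going back along the arc, then lift and look.

Request:
carry_out(series="0.0014 -0.0016 0.002 0; 0.0014 -0.0016 0.002 0; 0.0014 -0.0016 0.002 0; 0 0 0.001 0; 0 0 0.002 0; 0 0 0.005 0; 0 0 0.03 0; 0 0.01 0.06 0; 0.02 0.05 0.05 0; 0.02 0.03 0.02 0; 0 0 0 0; 0 0 0 0", jaw=-0.3)

```text
time: 11.7
tool_pos: [0.4758, 0.0236, 0.256]
tcp_rot: [-2.442, -1.975, 0.003]
wrist_force: [-0.4, -0.6, 0.0]
width: 0.35
grip_force: 0.0
```

```bash
python3 - <<'E'
from h import *
print(bot.read_state()["tool_pos"])
p,d,C=shot("wrist");np.savez("w1.npz",p=p,P=cloud(d,C));cv2.imwrite("pics/w1.png",p)
P=cloud(d,C);hsv=cv2.cvtColor(p,cv2.COLOR_BGR2HSV)
for l,lo,hi in(("org",(5,120,60),(20,255,255)),("yel",(22,120,60),(35,255,255))):
    m=cv2.inRange(hsv,lo,hi);n,L,s,c=cv2.connectedComponentsWithStats(m)
    for i in range(1,n):
        if s[i,4]>150:
            Q=P[L==i];Q=Q[~np.isnan(Q[:,0])];r=cv2.minAreaRect(Q[:,:2].astype(np.float32)*1000)
            print(l,s[i].tolist(),np.round(r[0],1),np.round(r[1],1),round(r[2],1),np.round(Q.mean(0),4),np.round(cv2.boxPoints(r)).tolist())
p,d,C=shot("top");P=cloud(d,C);m=(abs(P[...,2]-.107)<.004);m[:140]=0;m[215:]=0;m[:,345:]&=True;m[:,:345]=0;m[:,436:]=0
r=cv2.minAreaRect(P[m][:,:2].astype(np.float32)*1000);print("case",r)
E
```

```text
[0.47579219 0.02359849 0.25601719]
org [291, 0, 40, 33, 989] [503.3 231.7] [38.3 41.5] 62.2 [0.5031 0.2282 0.0034] [[476.0, 224.0], [513.0, 205.0], [531.0, 239.0], [494.0, 258.0]]
org [304, 88, 47, 99, 4311] [493.6  74.7] [133.3  61.4] 78.8 [0.4935 0.0781 0.0125] [[451.0, 15.0], [511.0, 3.0], [537.0, 134.0], [476.0, 146.0]]
yel [297, 256, 31, 28, 686] [444.7 -62.1] [34.2 34.3] 41.1 [ 0.4449 -0.0613  0.112 ] [[421.0, -60.0], [443.0, -86.0], [469.0, -64.0], [446.0, -38.0]]
case ((482.2386169433594, -152.77279663085938), (198.8516082763672, 160.5714111328125), 77.72466278076172)
```

View pics/w1.png

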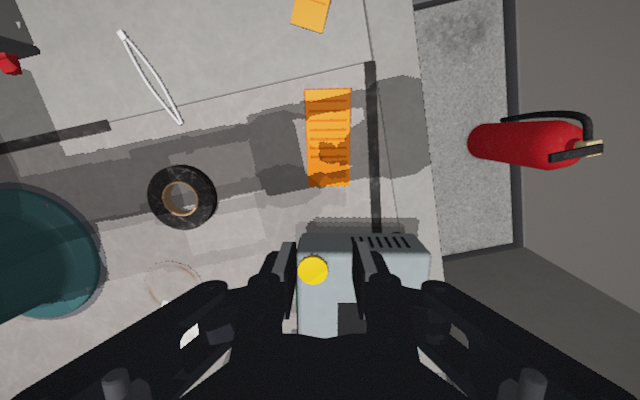

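The wedge in the wrist view is at (328,137) and the bumper at (313,270). A dark strip lies right of the wedge at column ~375, so I'll check its height before the sideways push.

```bash
python3 - <<'E'
import numpy as np
z=np.load("w1.npz");P,p=z["P"],z["p"]
for r in(100,130,160):
    for c in(356,362,367,371,375,379,384,392): print(r,c,p[r,c].tolist(),np.round(P[r,c],3))
E
```

```text
100 356 [120, 121, 125] [ 0.541  0.117 -0.   ]
100 362 [115, 118, 122] [ 0.549  0.115 -0.   ]
100 367 [48, 47, 49] [ 0.556  0.114 -0.001]
100 371 [49, 50, 54] [0.561 0.113 0.001]
100 375 [52, 52, 55] [ 0.567  0.112 -0.002]
100 379 [88, 91, 92] [0.571 0.111 0.   ]
100 384 [105, 107, 110] [ 0.578  0.109 -0.001]
100 392 [105, 108, 110] [ 0.589  0.107 -0.   ]
130 356 [118, 119, 123] [0.534 0.079 0.001]
130 362 [116, 119, 123] [ 0.542  0.077 -0.   ]
130 367 [73, 74, 77] [0.549 0.075 0.   ]
130 371 [46, 44, 47] [0.554 0.074 0.   ]
130 375 [44, 46, 48] [0.56  0.073 0.   ]
130 379 [120, 122, 127] [0.565 0.072 0.001]
130 384 [80, 81, 84] [ 0.572  0.07  -0.001]
130 392 [109, 113, 114] [ 0.583  0.068 -0.   ]
160 356 [116, 117, 121] [ 0.527  0.038 -0.002]
160 362 [115, 118, 122] [0.535 0.036 0.001]
160 367 [118, 119, 124] [0.542 0.035 0.001]
160 371 [47, 48, 49] [ 0.548  0.033 -0.001]
160 375 [43, 42, 44] [ 0.553  0.032 -0.   ]
160 379 [97, 98, 103] [0.559 0.031 0.   ]
160 384 [117, 118, 123] [ 0.566  0.03  -0.001]
160 392 [106, 109, 112] [ 0.577  0.027 -0.001]
```

The strip is flat tape, so it doesn't matter. I go beside the wedge with the fingers shut.

Request:
carry_out(series="0.0366 0.0287 0 0; 0.0366 0.0287 0 0; 0 0 -0.06 0; 0 0 -0.06 0; 0 0 -0.06 0; 0 0 -0.045 0; 0 0 0 0; 0 0 0 0", jaw=-1)

```text
time: 12.8
tool_pos: [0.5507, 0.0807, 0.033]
tcp_rot: [2.444, 1.973, 0.001]
wrist_force: [0.9, 0.1, 1.4]
width: 0.001
grip_force: 0.0
```

Request:
carry_out(series="0 0 -0.01 0; 0 0 -0.01 0; 0 0 -0.005 0; 0 0 0 0; 0 0 0 0")

```text
time: 13.42
tool_pos: [0.55, 0.0812, 0.007]
tcp_rot: [2.443, 1.975, 0.0]
wrist_force: [-0.2, 1.2, 0.1]
width: 0.002
grip_force: 0.0
```

```bash
python3 - <<'E'
from h import *
print(bot.read_state()["tool_pos"])
p,d,C=shot("side");P=cloud(d,C)
cv2.imwrite("pics/s2.png",cv2.resize(p[150:300,230:430],None,fx=4,fy=4,interpolation=cv2.INTER_CUBIC))
E
```

```text
[0.5499905  0.08121674 0.00702256]
```

View pics/s2.png

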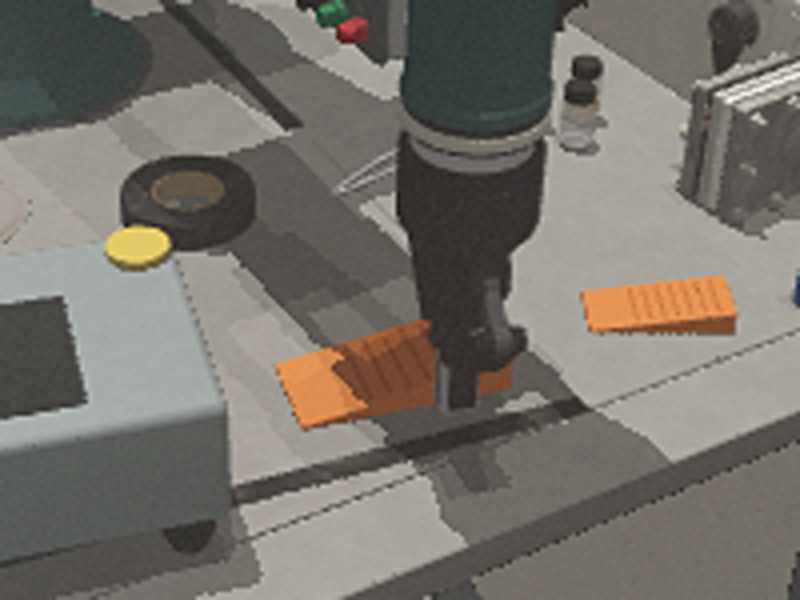

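The shut fingers at crop (460,390) are beside the wedge near its thick end, with clear bench between. I lower and push sideways towards the robot.

Request:
carry_out(series="0 0 -0.008 0; 0 0 -0.006 0; 0 0 0 0; -0.0049 0.0011 0 0; -0.0049 0.0011 0 0; -0.0039 0.0009 0 0; -0.0039 0.0009 0 0; -0.0039 0.0009 0 0; 0 0 0 0")

```text
time: 14.6
tool_pos: [0.5282, 0.0861, -0.0069]
tcp_rot: [-2.443, -1.975, -0.0]
wrist_force: [0.5, -0.3, -0.2]
width: -0.0
grip_force: 0.0
```

```bash
cat > m.py <<'E'
from h import *
import sys
def wedge(n,show=None):
    st=bot.read_state();p,d,C=shot(n);P=cloud(d,C);hsv=cv2.cvtColor(p,cv2.COLOR_BGR2HSV)
    if show: cv2.imwrite(show,p)
    out={}
    for l,lo,hi in(("org",(5,120,50),(20,255,255)),("yel",(22,120,50),(35,255,255))):
        m=(cv2.inRange(hsv,lo,hi)>0)&(P[...,1]<.2)&(P[...,1]>-.12)&(P[...,0]>.38)&(P[...,0]<.6)
        Q=P[m]
        if len(Q)<30: continue
        r=cv2.minAreaRect(Q[:,:2].astype(np.float32)*1000)
        print(n,l,len(Q),np.round(r[0],1),np.round(r[1],1),round(r[2],1),np.round(cv2.boxPoints(r)).tolist());out[l]=np.array(r[0])
    if len(out)==2:
        D=out["org"]-out["yel"];a=np.radians(-12.2);print("wedge-bumper in box frame",[round(float(v),1) for v in(D[0]*np.cos(a)+D[1]*np.sin(a),-D[0]*np.sin(a)+D[1]*np.cos(a))])
    print(st["tool_pos"].round(4),st["wrist_force"].round(1))
for n in sys.argv[1:]: wedge(n)
E
python3 m.py wrist side top
```

```text
wrist org 14417 [489.4  93.7] [99.5 68.7] 89.6 [[455.0, 44.0], [523.0, 44.0], [524.0, 143.0], [455.0, 144.0]]
[ 0.5282  0.0861 -0.0069] [ 0.5 -0.3 -0.2]
side org 716 [472.2  56.3] [188.4 109.3] 54.1 [[373.0, 12.0], [461.0, -52.0], [572.0, 100.0], [483.0, 165.0]]
side yel 128 [446.1 -62.2] [33.4 34.8] 51.4 [[422.0, -64.0], [449.0, -86.0], [470.0, -60.0], [443.0, -38.0]]
wedge-bumper in box frame [0.5, 121.3]
[ 0.5282  0.0861 -0.007 ] [-0.3 -0.4  0.5]
top org 129 [476.2  86.5] [106.   71.7] 83.1 [[434.0, 38.0], [506.0, 30.0], [518.0, 135.0], [447.0, 143.0]]
top yel 118 [439.4 -60.1] [31.6 34.3] 1.4 [[423.0, -43.0], [424.0, -78.0], [456.0, -77.0], [455.0, -43.0]]
wedge-bumper in box frame [5.0, 151.0]
[ 0.5282  0.0861 -0.0071] [0.1 1.  0. ]
```

Request:
carry_out(series="-0.0029 0.0006 0 0; -0.0029 0.0006 0 0; 0 0 0 0; 0.012 -0.003 0 0; 0.01 -0.002 0.02 0; 0 0 0.06 0; 0 0 0.06 0; -0.03 -0.03 0.06 0; -0.03 -0.03 0.04 0; 0 0 0 0; 0 0 0 0")

```text
time: 16.12
tool_pos: [0.4895, 0.0266, 0.2238]
tcp_rot: [2.444, 1.974, 0.001]
wrist_force: [0.4, 0.3, 0.5]
width: 0.001
grip_force: 0.0
```

```bash
python3 m.py wrist side
```

```text
wrist org 4964 [479.7  76.8] [132.6  61. ] 82.3 [[441.0, 15.0], [501.0, 7.0], [519.0, 138.0], [458.0, 147.0]]
[0.4895 0.0266 0.2238] [0.4 0.3 0.5]
side org 1056 [480.5  75.9] [129.7  63.3] 81.6 [[440.0, 16.0], [502.0, 7.0], [521.0, 135.0], [459.0, 145.0]]
side yel 126 [446.7 -62.6] [32.6 31.8] 49.1 [[424.0, -64.0], [448.0, -85.0], [469.0, -61.0], [445.0, -40.0]]
wedge-bumper in box frame [3.8, 142.4]
[0.489  0.0269 0.2228] [-0.5  0.2 -0.5]
```

The wedge moved and sits about 4 mm off line, turned about 4°. A flat push on its back will square it up to the box axis. I go behind it.

Request:
carry_out(series="0.001 0.05 0 0; 0.001 0.05 -0.02 0; 0.001 0.044 -0.06 0; 0 0 -0.06 0; 0 0 -0.05 0; 0 0 -0.025 0; 0 0 -0.015 0; 0 0 0 0; 0 0 0 0")

```text
time: 17.35
tool_pos: [0.493, 0.1641, 0.0045]
tcp_rot: [2.443, 1.975, 0.002]
wrist_force: [1.0, -0.3, 0.2]
width: -0.0
grip_force: 0.0
```

Request:
carry_out(series="-0.0021 -0.0098 0 0; -0.0021 -0.0098 0 0; -0.0021 -0.0098 0 0; -0.0021 -0.0098 0 0; -0.0021 -0.0098 0 0; -0.0011 -0.0049 0 0; 0 0 0 0")

```text
time: 18.23
tool_pos: [0.4814, 0.1092, 0.0045]
tcp_rot: [2.443, 1.973, 0.003]
wrist_force: [0.6, 1.8, 5.9]
width: -0.0
grip_force: 2.6
```

```bash
python3 m.py wrist side top
```

```text
wrist org 1166 [477.1  93.3] [52.2 59.9] 30.6 [[439.0, 106.0], [470.0, 54.0], [515.0, 81.0], [484.0, 132.0]]
[0.4814 0.1092 0.0045] [0.6 1.8 5.9]
side org 1035 [483.3   3.6] [114.5 202.1] 21.7 [[393.0, 76.0], [467.0, -111.0], [574.0, -69.0], [499.0, 119.0]]
side yel 123 [446.3 -61.2] [32.6 33.9] 6.5 [[428.0, -46.0], [432.0, -80.0], [464.0, -76.0], [461.0, -43.0]]
wedge-bumper in box frame [22.5, 71.2]
[0.4815 0.1092 0.0045] [1.3 1.4 4.9]
top org 567 [449.3  -5.8] [ 94.1 215.7] 2.6 [[397.0, 100.0], [407.0, -116.0], [501.0, -111.0], [491.0, 104.0]]
top yel 117 [441.9 -61. ] [32.7 33.1] 43.4 [[419.0, -60.0], [441.0, -84.0], [465.0, -62.0], [442.0, -38.0]]
wedge-bumper in box frame [-4.5, 55.5]
[0.4811 0.1092 0.0043] [0.  0.9 0.7]
```

The tip was higher than planned and shows an upward force, so I check.

```bash
python3 - <<'E'
from h import *
p,d,C=shot("side")
cv2.imwrite("pics/s3.png",cv2.resize(p[150:300,230:430],None,fx=4,fy=4,interpolation=cv2.INTER_CUBIC));print(bot.read_state()["wrist_force"])
E
```

```text
[0.10389013 1.41462564 0.12369746]
```

View pics/s3.png

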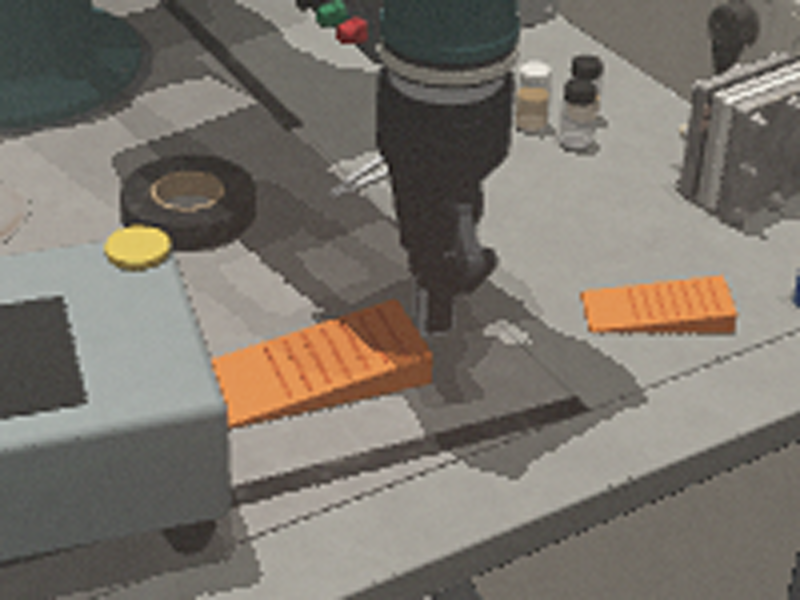

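The finger is still behind the back face and the wedge is pushed straight. I back off a little, lower 12 mm and go on.

Request:
carry_out(series="0.0008 0.0039 0 0; 0 0 -0.012 0; 0 0 0 0; -0.0019 -0.0088 0 0; -0.0021 -0.0098 0 0; -0.0021 -0.0098 0 0; 0 0 0 0")

```text
time: 19.3
tool_pos: [0.4748, 0.0843, -0.0083]
tcp_rot: [2.445, 1.973, -0.0]
wrist_force: [-0.7, -1.0, 0.5]
width: -0.003
grip_force: 0.0
```

```bash
python3 - <<'E'
from h import *
p,d,C=shot("top");P=cloud(d,C);hsv=cv2.cvtColor(p,cv2.COLOR_BGR2HSV)
p2,d2,C2=shot("side");P2=cloud(d2,C2);h2=cv2.cvtColor(p2,cv2.COLOR_BGR2HSV)
f=np.array([443,-61.5]);a=np.radians(-12.2);X=np.array([np.cos(a),np.sin(a)]);Y=np.array([-X[1],X[0]])
for n,P,hsv,f in(("top",P,hsv,(441,-61)),("side",P2,h2,(445.5,-62))):
    m=(cv2.inRange(hsv,(5,120,50),(20,255,255))>0)&(P[...,1]>-.06)&(P[...,1]<.2)&(P[...,0]>.39)&(P[...,0]<.57)&(P[...,2]<.03)&(P[...,2]>-.005)
    D=P[m][:,:2]*1000-f;bx,by=D@X,D@Y
    print(n,m.sum(),"y range",np.percentile(by,[1,99]).round(1))
    for lo in range(20,150,15):
        s=(by>lo)&(by<lo+15)
        if s.sum()>8: print(lo,s.sum(),np.percentile(bx[s],[2,98]).round(1))
cv2.imwrite("pics/s4.png",cv2.resize(p2[150:300,230:430],None,fx=4,fy=4,interpolation=cv2.INTER_CUBIC))
E
```

```text
top 449 y range [ 13.2 131. ]
20 94 [-25.5  33. ]
35 95 [-25.6  31.9]
50 66 [-13.3  31.8]
65 15 [12.5 30.4]
80 32 [-27.5   3.3]
95 67 [-27.9  11.1]
110 41 [-28.4   4.9]
125 13 [-29.2 -21. ]
side 832 y range [ 42.5 135.8]
35 70 [-23.9  32.6]
50 126 [-25.2  33.2]
65 128 [-25.9  32. ]
80 130 [-25.2  32. ]
95 135 [-27.   31.7]
110 136 [-25.9  31.6]
125 107 [-24.9  31.2]
```

View pics/s4.png

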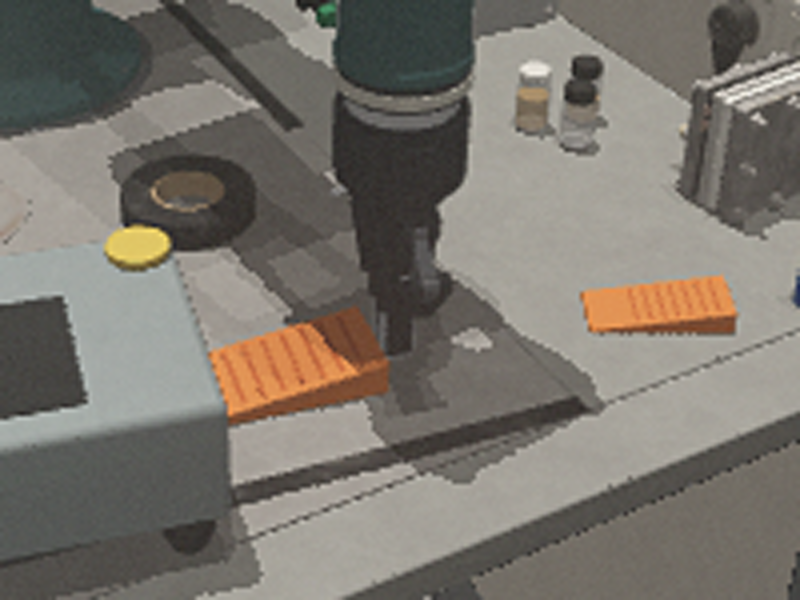

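The wedge is squared up and about 3 mm off centre, with its tip just reaching the foot. I have about 38 mm to go.

Request:
carry_out(series="-0.0019 -0.0088 0 0; -0.0019 -0.0088 0 0; -0.0015 -0.0068 0 0; 0 0 0 0; 0 0 0 0")

```text
time: 20.02
tool_pos: [0.4694, 0.0606, -0.0086]
tcp_rot: [-2.443, -1.974, 0.001]
wrist_force: [0.6, 0.7, 0.8]
width: -0.0
grip_force: 0.0
```

Request:
carry_out(series="-0.0008 -0.0039 0 0; 0 0 0 0; 0 0 0 0")

```text
time: 20.4
tool_pos: [0.4688, 0.057, -0.0085]
tcp_rot: [-2.443, -1.975, 0.0]
wrist_force: [0.5, 1.0, -0.1]
width: 0.002
grip_force: 0.0
```

Request:
carry_out(series="-0.0004 -0.002 0 0; 0 0 0 0; 0 0 0 0")

```text
time: 20.78
tool_pos: [0.4685, 0.0549, -0.0085]
tcp_rot: [-2.443, -1.975, 0.0]
wrist_force: [-0.0, -0.1, -0.2]
width: -0.002
grip_force: 0.0
```

Request:
carry_out(series="-0.0002 -0.001 0 0; 0 0 0 0; 0 0 0 0")

```text
time: 21.15
tool_pos: [0.4684, 0.0539, -0.0084]
tcp_rot: [2.443, 1.975, 0.0]
wrist_force: [0.3, -0.0, -0.1]
width: -0.001
grip_force: 0.1
```

Request:
carry_out(series="-0.0002 -0.001 0 0; 0 0 0 0; 0 0 0 0")

```text
time: 21.52
tool_pos: [0.4681, 0.0529, -0.0085]
tcp_rot: [2.443, 1.975, -0.0]
wrist_force: [0.8, 0.0, -1.1]
width: 0.001
grip_force: 0.1
```

Request:
carry_out(series="-0.0004 -0.002 0 0; 0 0 0 0; 0 0 0 0")

```text
time: 21.9
tool_pos: [0.4677, 0.0509, -0.0085]
tcp_rot: [-2.443, -1.975, 0.0]
wrist_force: [0.7, -0.7, -0.2]
width: -0.001
grip_force: 0.0
```

Request:
carry_out(series="-0.0002 -0.001 0 0; 0 0 0 0; 0 0 0 0")

```text
time: 22.28
tool_pos: [0.4674, 0.0499, -0.0085]
tcp_rot: [-2.443, -1.975, 0.0]
wrist_force: [1.0, -0.5, 0.2]
width: 0.002
grip_force: 0.0
```

Request:
carry_out(series="-0.0002 -0.001 0 0; 0 0 0 0; 0 0 0 0")

```text
time: 22.65
tool_pos: [0.4673, 0.0489, -0.0085]
tcp_rot: [2.443, 1.975, -0.0]
wrist_force: [1.1, -0.4, -0.3]
width: 0.002
grip_force: 0.1
```

Request:
carry_out(series="-0.0002 -0.001 0 0; 0 0 0 0; 0 0 0 0")

```text
time: 23.02
tool_pos: [0.4671, 0.0479, -0.0085]
tcp_rot: [2.443, 1.975, -0.0]
wrist_force: [-0.4, 0.4, 0.0]
width: 0.004
grip_force: 0.0
```

Request:
carry_out(series="-0.0002 -0.001 0 0; 0 0 0 0; 0 0 0 0")

```text
time: 23.4
tool_pos: [0.4669, 0.0469, -0.0085]
tcp_rot: [-2.443, -1.975, 0.0]
wrist_force: [-0.9, 0.1, 0.7]
width: -0.002
grip_force: 0.0
```

Request:
carry_out(series="-0.0002 -0.001 0 0; 0 0 0 0; 0 0 0 0")

```text
time: 23.78
tool_pos: [0.4667, 0.0459, -0.0085]
tcp_rot: [2.443, 1.975, -0.0]
wrist_force: [-0.6, -0.2, 0.7]
width: 0.002
grip_force: 0.1
```

Request:
carry_out(series="-0.0002 -0.001 0 0; 0 0 0 0; 0 0 0 0")

```text
time: 24.15
tool_pos: [0.4665, 0.0449, -0.0085]
tcp_rot: [2.443, 1.975, 0.0]
wrist_force: [0.1, 1.3, 1.2]
width: -0.002
grip_force: 0.3
```

Request:
carry_out(series="-0.0002 -0.001 0 0; 0 0 0 0; 0 0 0 0")

```text
time: 24.52
tool_pos: [0.4664, 0.044, -0.0084]
tcp_rot: [-2.443, -1.975, -0.0]
wrist_force: [0.4, 1.0, 0.7]
width: 0.002
grip_force: 1.0
```

Request:
carry_out(series="-0.0002 -0.001 0 0; 0 0 0 0; 0 0 0 0")

```text
time: 24.9
tool_pos: [0.4662, 0.0431, -0.0084]
tcp_rot: [-2.443, -1.975, -0.0]
wrist_force: [1.2, 2.8, -0.3]
width: -0.004
grip_force: 1.7
```

Request:
carry_out(series="-0.0001 -0.0005 0 0; 0 0 0 0; 0 0 0 0")

```text
time: 25.28
tool_pos: [0.4661, 0.0426, -0.0084]
tcp_rot: [-2.443, -1.975, -0.0]
wrist_force: [1.1, 4.7, -1.3]
width: 0.002
grip_force: 2.5
```

Request:
carry_out(series="-0.0001 -0.0005 0 0; 0 0 0 0; 0 0 0 0")

```text
time: 25.65
tool_pos: [0.466, 0.0421, -0.0084]
tcp_rot: [-2.443, -1.975, -0.001]
wrist_force: [0.9, 4.7, -1.5]
width: -0.001
grip_force: 2.6
```

```bash
python3 m.py top side | grep yel; python3 - <<'E'
from h import *
s=[]
p,d,C=shot("top");P=cloud(d,C);m=(abs(P[...,2]-.107)<.004);m[:140]=0;m[215:]=0;m[:,:345]=0;m[:,436:]=0
print(cv2.minAreaRect(P[m][:,:2].astype(np.float32)*1000),bot.read_state()["wrist_force"])
E
```

```text
top yel 121 [432.7 -64.1] [50.8 31.6] 18.4 [[404.0, -57.0], [414.0, -87.0], [462.0, -71.0], [452.0, -41.0]]
side yel 127 [445.5 -61.6] [32.6 35.9] 49.1 [[421.0, -62.0], [448.0, -86.0], [470.0, -61.0], [443.0, -38.0]]
((482.8043518066406, -153.14366149902344), (199.4715118408203, 160.50521850585938), 77.97137451171875) [ 1.29636471  4.59934029 -1.81102596]
```

Contact is felt, the push is about 5 N and the box hasn't shifted. I back off, go up and test.

Request:
carry_out(series="0.001 0.005 0 0; 0.003 0.015 0 0; 0 0 0.06 0; 0 0 0.06 0; 0 0 0.04 0; -0.0096 -0.0408 0 0; -0.0097 -0.0408 0 0; -0.0096 -0.0408 0 0; 0 0 0 0; 0 0 -0.03 0; 0 0 -0.015 0; 0 0 0 0; 0 0 0 0")

```text
time: 27.42
tool_pos: [0.4416, -0.06, 0.1071]
tcp_rot: [2.442, 1.976, 0.001]
wrist_force: [0.0, 0.4, 0.5]
width: 0.005
grip_force: 0.0
```

```bash
python3 m.py side; python3 - <<'E'
from h import *
p,d,C=shot("side")
cv2.imwrite("pics/s5.png",cv2.resize(p[150:300,200:400],None,fx=4,fy=4,interpolation=cv2.INTER_CUBIC))
E
```

```text
side org 518 [483.1  -5.7] [ 63.5 173.1] 67.3 [[391.0, -2.0], [551.0, -68.0], [575.0, -10.0], [416.0, 57.0]]
side yel 76 [449.5 -64.3] [32.9 26.1] 57.6 [[430.0, -71.0], [452.0, -85.0], [469.0, -57.0], [447.0, -43.0]]
wedge-bumper in box frame [20.5, 64.3]
[ 0.4416 -0.06    0.1071] [0.  0.4 0.5]
```

View pics/s5.png

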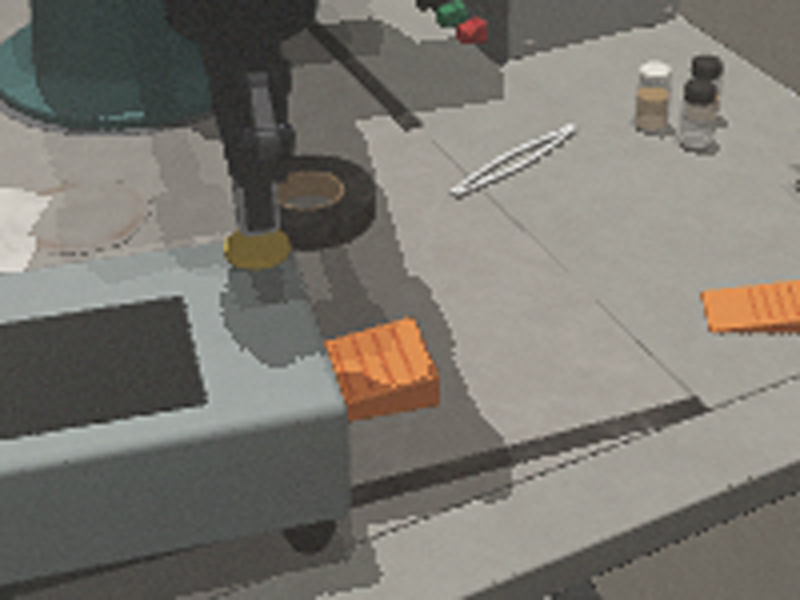

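The wedge is under the box's corner at crop (385,370), and the fingers are over the bumper at (257,235). Test press.

Request:
carry_out(series="0 0 -0.005 0; 0 0 -0.002 0; 0 0 0 0; 0 0 0 0")

```text
time: 28.02
tool_pos: [0.441, -0.0604, 0.0996]
tcp_rot: [-2.443, -1.975, -0.0]
wrist_force: [0.4, -0.4, 1.1]
width: 0.001
grip_force: 0.8
```

Request:
carry_out(series="0 0 -0.001 0; 0 0 0 0; 0 0 0 0")

```text
time: 28.4
tool_pos: [0.4411, -0.0604, 0.0995]
tcp_rot: [-2.443, -1.975, -0.0]
wrist_force: [-3.5, 0.6, 8.5]
width: 0.0
grip_force: 4.2
```

Request:
carry_out(series="0 0 -0.001 0; 0 0 0 0; 0 0 0 0")

```text
time: 28.78
tool_pos: [0.4411, -0.0604, 0.0994]
tcp_rot: [-2.443, -1.975, 0.0]
wrist_force: [-5.9, 0.9, 15.3]
width: -0.004
grip_force: 7.3
```

Request:
carry_out(series="0 0 -0.001 0; 0 0 0 0; 0 0 0 0")

```text
time: 29.15
tool_pos: [0.4412, -0.0603, 0.0993]
tcp_rot: [-2.443, -1.974, 0.0]
wrist_force: [-8.9, 1.7, 21.0]
width: 0.002
grip_force: 10.6
```

It holds firm: 0.3 mm of give at 21 N. I relieve the side force so the press is straight down.

Request:
carry_out(series="-0.001 0.0001 0 0; 0 0 0 0; 0 0 0 0; 0 0 0 0")

```text
time: 29.65
tool_pos: [0.4411, -0.0603, 0.0994]
tcp_rot: [2.442, 1.974, 0.002]
wrist_force: [-6.9, 2.8, 17.9]
width: 0.002
grip_force: 9.1
```

```bash
python3 m.py side | grep -v org; python3 - <<'E'
from h import *
p,d,C=shot("side");P=cloud(d,C);m=(abs(P[...,2]-.107)<.006)&(P[...,1]<-.06)&(P[...,1]>-.27)&(P[...,0]>.38)&(P[...,0]<.58);m[:195]=0
hsv=cv2.cvtColor(p,cv2.COLOR_BGR2HSV);m&=~(cv2.inRange(hsv,(15,100,40),(35,255,255))>0)
def fit(P,m):
    Q=P[m];c=np.linalg.lstsq(np.c_[Q[:,:2]-[.48,-.15],np.ones(len(Q))],Q[:,2],rcond=None)[0];return np.degrees(c[:2]).round(2),c[2].round(4)
print(fit(np.load("side0.npz")["P"],m&(abs(np.load("side0.npz")["P"][...,2]-.107)<.006)),fit(P,m))
P=cloud(*[(x:=shot("top"))[1],x[2]]);m=(abs(P[...,2]-.107)<.004);m[:140]=0;m[215:]=0;m[:,:345]=0;m[:,436:]=0
print(cv2.minAreaRect(P[m][:,:2].astype(np.float32)*1000),bot.read_state()["wrist_force"],bot.read_state()["tool_pos"])
E
```

```text
side yel 49 [450.  -64.8] [32.4 25.5] 61.5 [[431.0, -73.0], [454.0, -85.0], [469.0, -57.0], [447.0, -45.0]]
wedge-bumper in box frame [7.0, 48.8]
[ 0.4411 -0.0603  0.0994] [-6.9  2.8 17.9]
(array([-0.06, -0.15]), np.float64(0.1056)) (array([-0.09, -0.12]), np.float64(0.1056))
((482.6179504394531, -152.576171875), (198.389404296875, 160.893798828125), 77.83952331542969) [-6.17077253  2.51275256 18.68253445] [ 0.44112922 -0.06034934  0.09936591]
```

The box is level (tilt unchanged within 0.03°) and in place, and the press is steady at about 18 N. I hand in the job while holding it.

```bash
python3 -c "
from workcell import bot
print(bot.finish_job())"
```

```text
the job is handed in; nothing more can be done
None
```

The job is handed in: the wedge fills the roughly 7 mm gap under the short foot, and the box stayed level and did not rock under a steady press of about 18 N, still held at hand-in.

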